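# Click the mandoline's thickness wheel to the canape setting

## Task

Set the mandoline to the thickness for the canape slices: with a fingertip, flick the ribbed edge of the black thickness wheel on its side, its top going towards the low end of the mandoline, and advance it click after click until the broad white bar on its rim stands at the very top, at the pointer, and the wheel rests there in its click. Use the fingers only: the mandoline just stands on its rubber feet and must not be lifted, tipped or shoved, and the things around it stay where they are.

Things in the scene. Friction and masses are not known exactly. Their poses are not given: they have to be found in the camera images.
- mandoline: loose steel mandoline slicer, about 1.6 kg, 400 mm long, 180 mm wide over its rubber feet. Its deck slopes 19 degrees, from a handle at the -x end (180 mm up, nearer the robot) down to the low end (+x, 45 mm up). Origin: on the table under the middle of the deck by the axle; x along the mandoline to its low end, z up; the wheel is on the -y side. The rail next to the wheel is 108 mm high there
- wheel_centre (a point): centre of the thickness wheel, 96 mm up; fixed to the mandoline: x along it to the low end, y along the axle. The wheel is a black upright disc outside the rail, 56 mm diameter, 18 mm wide (9 mm either side of this point). Clicks every 30 degrees (14.7 mm of rim): a sprung roller draws it into the nearest stop, so it goes on by itself once past half-way
- wheel_top (a point): fixed point over the axle on the wheel's top edge, mid-width, 124 mm up, free from above and from the outer side; same axes. A pull of about 2 N along the rim takes the wheel over a click; a fingertip pressed on it with 4 to 10 N carries it along by friction. Thin white marks on the rim are other settings; the wanted one is a broad white bar (5.5 mm) across the whole rim and down the outer face
- thickness_wheel (a joint): angle of the wheel, rad: 0 at the thinnest setting, 0.5236 (30 degrees) a click, end stops at 0 and 7 clicks. It grows as the wheel's top edge goes towards the mandoline's low end (+x). At 2.618 (click 5) the broad white bar is at the very top, at the pointer. It starts two to four clicks short of this
- pointer (a point): tip of the small white pointer nib on the rail beside the inner side of the wheel's top, 14.5 mm from the wheel's mid-plane, 1.5 mm lower than the wheel's top
- pepper_mill: loose dark wooden pepper mill, 58 mm diameter, 168 mm tall, standing; origin under its foot; leave alone
- food_holder: loose black food holder of the mandoline, 100 mm disc with a knob, 64 mm tall, standing on the table; origin under its middle; leave alone
- prep_bowl: loose small steel bowl, 110 mm diameter, 50 mm tall; origin under its foot; leave alone
- canape_board: fixed bamboo board, 250 x 360 x 20 mm, covered with toast rounds, to 38 mm high; origin under its middle; leave alone

How it is judged:
On the way:
1. the fingers work the wheel: they touch the mandoline with the wheel at or past the click before the wanted one (contact force between the fingers and mandoline above 0.2 N and value of joint thickness_wheel above 2 rad), for 0.02 s.
At the end, for the whole second after the job is handed in: the wheel rests in click 5 (2.618 rad, within 0.12), the broad white bar at the pointer; the mandoline stands level on its feet within 30 mm of where it was, and the mill, food holder and bowl are within 20 mm of where they were (value of joint thickness_wheel between 2.498 and 2.738 rad and velocity of joint thickness_wheel between -0.05 and 0.05 rad/s and angle between mandoline's own z axis and vertical below 0.05 rad and height (world z) of mandoline below 0.004 m and distance of mandoline from where it was at the start of the episode below 0.03 m and linear speed of mandoline below 0.01 m/s and distance of each of pepper_mill, food_holder, prep_bowl from where it was at the start of the episode below 0.02 m); the robot touches nothing.
It fails at once if the mandoline is lifted or tipped off its feet (height (world z) of mandoline above 0.01 m or angle between mandoline's own z axis and vertical above 0.12 rad).
It fails at once if the mandoline is shoved more than 30 mm (distance of mandoline from where it was at the start of the episode above 0.03 m).
It fails at once if a thing beside the mandoline is lifted or pushed over 20 mm (distance of any of pepper_mill, food_holder, prep_bowl from where it was at the start of the episode above 0.02 m).
It fails at once if the arm or the gripper's body, not the fingers, touches the mandoline (contact force between the arm and mandoline above 1 N).
It also fails if it takes over 42 s, if anything falls off the work surface, if the arm or the gripper's body presses on something with over 40 N, if the wrist force passes 120 N, or if a joint passes its speed limit or range.

## Robot

A 6-joint arm with a two-finger parallel gripper is mounted at the origin on the work surface. World frame = base frame: x ahead of the robot, y to its left, z up, the work surface at z = 0. Lengths are in m, angles in rad, forces in N, time in s.
With the tool pointing down it reaches from about 0.35 to 0.975 m from the base axis. Payload 4.9 kg.
Tool frame: the origin (TCP) lies at the very end of the fingers, on their centre line; the grasp point (between the pads) lies 19 mm behind it; z points along the fingers, y is the direction in which the jaws open and shut (so a half turn about z gives the same grasp; the last joint's range is limited). The gripper opens to 85 mm and grips with 20 to 120 N. Pads are 22 mm wide; open, the fingers measure 114 mm over their backs; the gripper's body (76 mm by 85 mm) begins 54 mm behind the grasp point. The pads swing forward as they close: fully open they stand 13 mm farther back than shut.
Start: joints at [-1.223, 0.053, 1.613, -0, 1.476, -0.119], TCP at [0.281, -0.558, 0.231] pointing down, gripper open.
Joint ranges: [-3.01, 3.01], [-1.01, 2.22], [0.06, 2.58], [-1.02, 4.17], [0.09, 2.62], [-3.14, 3.14]. Speed limits (rad/s): [2.57, 2.57, 3.14, 3.14, 3.14, 3.14].

## Interface

Orientations are given as a rotation vector (axis times angle).
In Python, from station import sensors, optics, ticket gives the robot as it stands.
- The arm moves only by the tool move_arm, never from a script. Its argument "plan" is text: rows parted by semicolons, each of 5 numbers parted by spaces: the shift along the tool's x, y, z in m, then the turn about the tool's z in rad, then the closure in counts, from 0 (fully open) to 255 (shut). In form: dx dy dz turn grip; .... A call has 1 to 12 rows; each row is the pose to reach, as a shift and turn from the pose measured when the call began, along the tool's axes at that moment; what a row does not reach only later rows make up. A row lasts 1/8 s, in which the tool goes at most 62.5 mm and 10.7 degrees, less where a joint would pass 70% of its speed; a pose out of reach is approached as far as the arm can. A call with a gripper value outside its range is refused whole. The fingers move at their own pace and stop on an object; "force" is the grip in N (left out, the last holds). Time passes only in rows, so rows that repeat a pose let the fingers close. It gives the time, the measured TCP pose, the force and the opening at its end, in the units of the state.
- sensors.get_obs(): the state, without advancing time (a new reading comes with each control period).
- optics.get_image(name): name is "side" or "top"; returns (picture, depth): 400x640x3 uint8, blue, green, red; 400x640 float32, m along the optical axis (not along the pixel's ray), 0 where there is no reading.
- optics.camera_model(name): a dict with "K" (3x3 intrinsics, pixels), "extrinsics" (4x4, takes a point from camera to world coordinates). Camera axes: x right, y down, z forward; pixel columns grow to the right and rows downward; lengths in m; the calibration is good to about 2 mm. A picture is of the moment at which its call begins. camera_model takes no time and is no camera call.
- ticket.finish_job(): hands the job in, once; it reports no verdict.
The state is a dict: "t": time; "q": joint angles; "dq": joint speeds; "effort": joint torques, N m; "tool_pos": TCP position; "tool_rot": TCP orientation; "contact_force": force on the tool from outside, world axes, zero at the start; "wrist_torque": the same for the moment, N m; "opening": finger opening in m.
Only numpy, scipy, OpenCV 4.12 (cv2) and the standard library are available. Lean on these libraries where they do the work, as an engineer would, in place of code of your own. Each camera call takes 0.05 s, during which the arm holds its last target. There are 200 camera calls.

## Working session

There is one attempt and no reset: what is moved stays moved. The work goes in short steps, Python scripts to look and compute and a tool call to move; the robot and the scene stay as the last step left them, time stands still between calls to the robot, and variables do not carry over. Pictures are saved under pics/ and viewed, about 8 in all and at most 12, crops included, and the job is handed in when it is done.

Besides the shell and the picture viewer there is one more tool, called after ">>>" in YAML: its name, and indented under it one key for each argument. move_arm: Moves the arm, as the interface text tells. Its arguments: {"type":"object","properties":{"plan":{"type":"string"},"force":{"type":"number"}},"required":["plan"]}

```bash
mkdir -p pics
cat > h.py <<'E'
import numpy as np, cv2
from station import sensors, optics, ticket
def grab(n,f=None):
    im,d=optics.get_image(n)
    if f: cv2.imwrite('pics/'+f,im)
    return im,d
def pts(n,d):
    m=optics.camera_model(n);K=np.array(m['K']);T=np.array(m['extrinsics'])
    v,u=np.mgrid[:400,:640]
    p=np.stack([(u-K[0,2])/K[0,0]*d,(v-K[1,2])/K[1,1]*d,d],-1)
    return p@T[:3,:3].T+T[:3,3]
def proj(n,P):
    m=optics.camera_model(n);K=np.array(m['K']);T=np.array(m['extrinsics'])
    c=(np.atleast_2d(P)-T[:3,3])@T[:3,:3]; c=c@K.T
    return c[:,:2]/c[:,2:]
E
python3 - <<'E'
from h import *
print(sensors.get_obs())
a=grab('side');b=grab('top')
cv2.imwrite('pics/a.png',a[0]);cv2.imwrite('pics/b.png',b[0])
np.savez('s.npz',a=a[0],b=b[0],pa=pts('side',a[1]),pb=pts('top',b[1]))
for n in('side','top'):print(optics.camera_model(n))
E
```

```text
{'t': 0.0, 'q': array([-1.22297818e+00,  5.33151996e-02,  1.61428239e+00,  3.01497299e-06,
        1.47601235e+00, -1.19030685e-01]), 'dq': array([-8.02699583e-04,  1.69546419e-03,  4.33110276e-04, -9.42664115e-04,
       -1.28589559e-03, -9.18012480e-05]), 'effort': array([ 1.33271584e-03, -3.93684661e+01, -3.70177174e+01, -6.77214803e-05,
        7.02037913e-03,  8.62722629e-06]), 'tool_pos': array([ 0.28106741, -0.55753941,  0.23009579]), 'tool_rot': array([-3.05444266e+00, -7.26219014e-01,  3.56782273e-04]), 'contact_force': array([-0.59202898,  0.67730195, -0.27604106]), 'wrist_torque': array([ 0.01734398, -0.01615431,  0.01245069]), 'opening': 0.08561898347647948}
{'K': array([[506.57681249,   0.        , 329.52483226],
       [  0.        , 506.57681249, 201.09907367],
       [  0.        ,   0.        ,   1.        ]]), 'extrinsics': array([[ 0.97752339, -0.15466593,  0.14327063,  0.26711788],
       [-0.21042143, -0.75787837,  0.61752991, -0.8969794 ],
       [ 0.01307087, -0.63379715, -0.77338886,  1.33472505],
       [ 0.        ,  0.        ,  0.        ,  1.        ]])}
{'K': array([[370.57861805,   0.        , 316.00134549],
       [  0.        , 370.57861805, 196.60749358],
       [  0.        ,   0.        ,   1.        ]]), 'extrinsics': array([[-0.02397804, -0.99531198,  0.09369699,  0.39858234],
       [-0.99918596,  0.02690137,  0.03006219,  0.07836844],
       [-0.03244183, -0.09289988, -0.99514679,  1.08032139],
       [ 0.        ,  0.        ,  0.        ,  1.        ]])}
```

View pics/a.png

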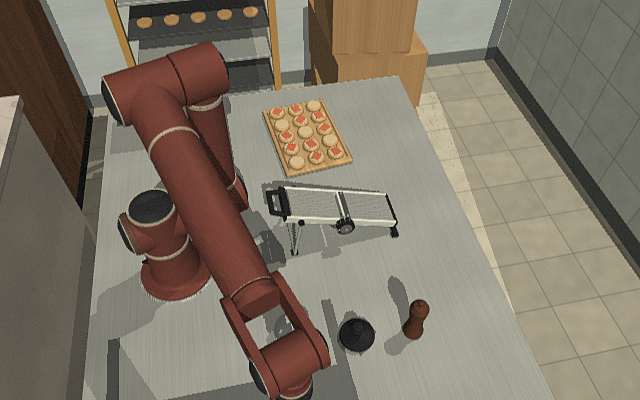

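View pics/b.png

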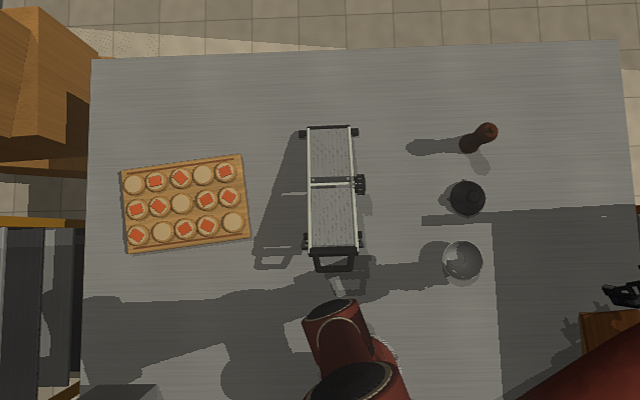

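The side view shows the wheel at about (345,227) and the top view at (361,184). The mandoline lies roughly along world x. The bowl, food holder and mill are on the -y side, clear of the wheel. Next I'll measure the wheel.

Run:
```python
from h import *
s=np.load('s.npz')
a,b,pa,pb=[s[k] for k in('a','b','pa','pb')]
for n,p,im,(u,v) in(('side',pa,a,(345,227)),('top',pb,b,(361,184))):
    m=np.zeros((400,640),bool);m[v-14:v+15,u-14:u+15]=1
    dark=m&(im.max(2)<75)&(p[...,2]>.07)&(p[...,2]<.14)
    q=p[dark];print(n,len(q),q.min(0),q.max(0),np.percentile(q,[5,50,95],axis=0))
# yaw: steel/white deck edges in top view, bright points above 0.03
reg=np.zeros((400,640),bool);reg[120:262,295:375]=1
m=reg&(pb[...,2]>.04)&(pb[...,2]<.2)
q=pb[m];(c,sz,ang)=cv2.minAreaRect(q[:,:2].astype(np.float32));print('rect',c,sz,ang)
# right rail edge line per row
xs=[];ys=[]
for r in range(132,240,3):
    k=np.where(m[r]&(b[r].max(1)>150))[0]
    if len(k): xs.append([*pb[r,k.max()],*pb[r,k.min()]])
xs=np.array(xs);
for i in(0,3):
    f=np.polyfit(xs[:,i],xs[:,i+1],1);f2=np.polyfit(xs[:,i],xs[:,i+1],1);print('edge',f,np.std(xs[:,i+1]-np.polyval(f,xs[:,i])), np.polyfit(xs[:,i],xs[:,i+2],1))
c1=cv2.resize(a[200:255,310:380],None,fx=8,fy=8,interpolation=cv2.INTER_CUBIC)
c2=cv2.resize(b[160:210,335:385],None,fx=8,fy=8,interpolation=cv2.INTER_CUBIC)
o=np.zeros((440,760,3),np.uint8) 
c1=cv2.resize(c1,(490,385));c2=cv2.resize(c2,(270,270));o[:385,:490]=c1;o[:270,490:]=c2
cv2.imwrite('pics/c.png',o)
```

```text
side 163 [ 0.49368924 -0.02726548  0.07099745] [0.54817792 0.03284972 0.12773795] [[ 0.4961874  -0.02567564  0.08020381]
 [ 0.518938   -0.01752662  0.11246303]
 [ 0.54431314  0.01403333  0.12373638]]
top 210 [ 0.49416149 -0.02047805  0.0969519 ] [0.54864106 0.02486196 0.12706099] [[ 0.49647365 -0.0183144   0.10033086]
 [ 0.51965629 -0.00580062  0.1154419 ]
 [ 0.54366364  0.01670883  0.12440609]]
rect (0.5133284330368042, 0.060522571206092834) (0.17179656028747559, 0.3763055205345154) 87.8681411743164
edge [0.02280131 0.00456944] 0.0268273049672127 [-0.34094846  0.28454402]
edge [0.0090689  0.12234653] 0.0006941108404612806 [-0.34588918  0.28656427]
```

View pics/c.png

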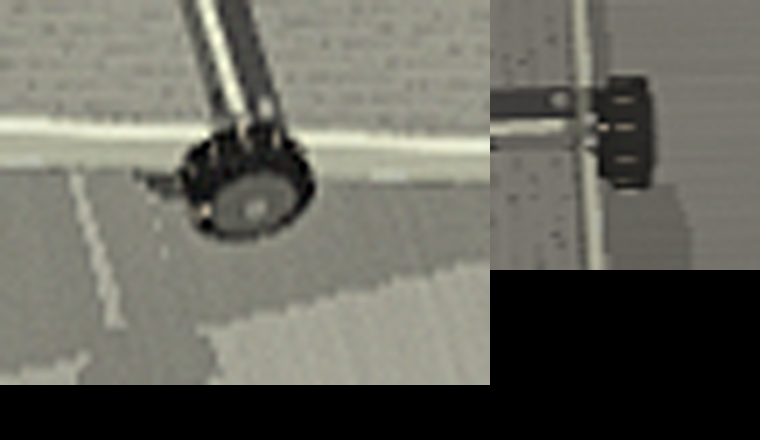

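In the close-up the wheel spans about x 0.494–0.548. One white mark on the -x side of the face, at crop (205,210), may be the bar. I'll cast rays for the wheel centre and project the candidate bar angles.

Run:
```python
from h import *
s=np.load('s.npz');a,b=s['a'],s['b']
def ray(n,u,v,z):
    m=optics.camera_model(n);K=m['K'];T=m['extrinsics']
    d=T[:3,:3]@np.linalg.solve(K,[u,v,1]);o=T[:3,3];return o+d*(z-o[2])/d[2]
print('mid',ray('top',360,184.3,.118),'outer',ray('top',365.2,184.3,.118),'inner',ray('top',354.8,184.3,.118))
print('side face centre', [ray('side',310+255/7,200+205/7,.096)])
C=np.array([.521,-.014,.096])
for k in range(-150,31,30):
    t=np.radians(k);d=np.array([np.sin(t),0,np.cos(t)])
    P=[C+.028*d+[0,y,0] for y in(-.009,.009)]+[C+.022*d+[0,-.009,0]]
    print(k,'side crop',((proj('side',P)-[310,200])*7).round().tolist(),'top crop',((proj('top',P[:2])-[335,160])*5.4+[490,0]).round().tolist())
o=cv2.resize(a[212:240,328:360],None,fx=20,fy=20,interpolation=cv2.INTER_NEAREST);cv2.imwrite('pics/d.png',cv2.convertScaleAbs(o,alpha=1.3))
R=cv2.Rodrigues(sensors.get_obs()['tool_rot'])[0];print(R.round(3),R.T@(np.array([.512,-.020,.2])-sensors.get_obs()['tool_pos']))
```

```text
mid [ 0.51830898 -0.00807817  0.118     ] outer [ 0.51792931 -0.02158025  0.118     ] inner [0.51868899 0.00543627 0.118     ]
side face centre [array([ 0.52350671, -0.02590779,  0.096     ])]
-150 side crop [[215.0, 239.0], [205.0, 206.0], [222.0, 231.0]] top crop [[648.0, 164.0], [612.0, 165.0]]
-120 side crop [[192.0, 229.0], [183.0, 196.0], [204.0, 223.0]] top crop [[650.0, 182.0], [614.0, 183.0]]
-90 side crop [[185.0, 211.0], [176.0, 178.0], [198.0, 209.0]] top crop [[653.0, 187.0], [617.0, 188.0]]
-60 side crop [[194.0, 190.0], [185.0, 158.0], [206.0, 193.0]] top crop [[656.0, 176.0], [619.0, 177.0]]
-30 side crop [[218.0, 172.0], [209.0, 139.0], [224.0, 178.0]] top crop [[657.0, 153.0], [620.0, 154.0]]
0 side crop [[250.0, 162.0], [241.0, 129.0], [250.0, 170.0]] top crop [[657.0, 123.0], [619.0, 124.0]]
30 side crop [[282.0, 162.0], [272.0, 129.0], [274.0, 170.0]] top crop [[655.0, 95.0], [618.0, 96.0]]
[[ 0.893  0.45  -0.001]
 [ 0.45  -0.893  0.002]
 [ 0.    -0.002 -1.   ]] [ 0.44813889 -0.37611737  0.03096246]
```

View pics/d.png

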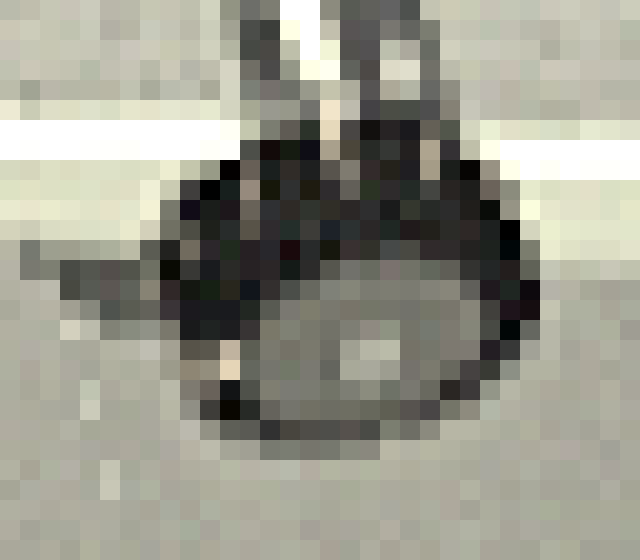

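The bar seems to be about 90° short, which is 3 clicks, to be confirmed from close by. I'll move above the wheel with closed fingers.

>>> move_arm:
  plan: "0.045 -0.038 0 0.16 255;0.09 -0.075 0 0.32 255;0.135 -0.113 0 0.467 255;0.18 -0.15 0 0.467 255;0.224 -0.188 0 0.467 255;0.27 -0.226 0 0.467 255;0.314 -0.263 0 0.467 255;0.36 -0.3 0 0.467 255;0.404 -0.338 0 0.467 255;0.447 -0.374 0 0.467 255;0.447 -0.374 0.02 0.467 255;0.447 -0.374 0.04 0.467 255"
  force: 40

```text
t: 1.6
tool_pos: [0.5114, -0.0224, 0.1893]
tool_rot: [-3.14, -0.001, 0.003]
contact_force: [0.7, -1.1, -0.1]
opening: 0.0001
```

>>> move_arm:
  plan: "0.001 -0.003 0.03 0 255;0.001 -0.003 0.054 0 255;0.001 -0.003 0.058 0 255;0.001 -0.003 0.06 0 255;0.001 -0.003 0.06 0 255"

```text
t: 2.22
tool_pos: [0.5129, -0.0199, 0.1303]
tool_rot: [-3.14, 0.001, 0.0]
contact_force: [0.6, -0.2, 0.7]
opening: -0.0
```

Run:
```python
from h import *
print(sensors.get_obs()['tool_pos'])
a,_=grab('side');b,_=grab('top')
o=np.zeros((400,800,3),np.uint8)
o[:,:400]=cv2.resize(a[200:250,320:370],(400,400),interpolation=cv2.INTER_CUBIC)
o[:,400:]=cv2.resize(b[150:220,325:395],(400,400),interpolation=cv2.INTER_CUBIC)
cv2.imwrite('pics/e.png',o)
```

```text
[ 0.51286464 -0.01993464  0.13032607]
```

View pics/e.png

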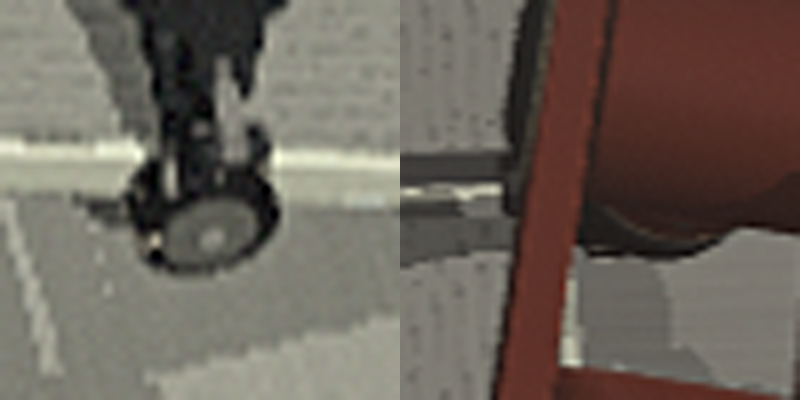

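The side view at crop (205,180) shows the fingertips just above the wheel top. The bar mark is still at the left of the face, at crop (152,240). The top view is blocked by the wrist. Next I'll touch down gently.

>>> move_arm:
  plan: "0 0.001 0.004 0 255;0 0.001 0.006 0 255;0 0.001 0.007 0 255;0 0.001 0.007 0 255"

```text
t: 2.82
tool_pos: [0.5135, -0.0207, 0.1239]
tool_rot: [-3.141, -0.0, -0.003]
contact_force: [1.5, -0.0, 2.6]
opening: 0.0001
```

>>> move_arm:
  plan: "0 0 0.001 0 255;0 0 0.0015 0 255;0 0 0.0015 0 255"

```text
t: 3.2
tool_pos: [0.5142, -0.0207, 0.1238]
tool_rot: [-3.141, -0.0, -0.005]
contact_force: [-1.2, 0.6, 6.2]
opening: -0.0001
```

>>> move_arm:
  plan: "0 0 0.0017 0 255;0.002 0 0.0017 0 255;0.004 0 0.0017 0 255;0.006 0 0.0017 0 255;0.008 0 0.0017 0 255;0.010 0 0.0017 0 255;0.012 0 0.0017 0 255;0.0135 0 0.0017 0 255;0.0135 0 0.0017 0 255"

```text
t: 4.32
tool_pos: [0.5289, -0.0206, 0.1238]
tool_rot: [-3.141, -0.0, -0.009]
contact_force: [-0.9, 1.5, 6.9]
opening: 0.0
```

```bash
cat > look.py <<'E'
import sys
from h import *
o=sensors.get_obs();print(o['t'],o['tool_pos'],o['contact_force'])
a=np.mean([grab('side')[0] for _ in range(2)],0).astype(np.uint8)
cv2.imwrite('pics/'+sys.argv[1],cv2.convertScaleAbs(cv2.resize(a[205:245,320:370],(750,600),interpolation=cv2.INTER_CUBIC),alpha=1.3))
E
python3 look.py f.png
```

```text
4.325 [ 0.52888631 -0.02061602  0.12380456] [-0.86052276  1.45990264  6.86351834]
```

View pics/f.png

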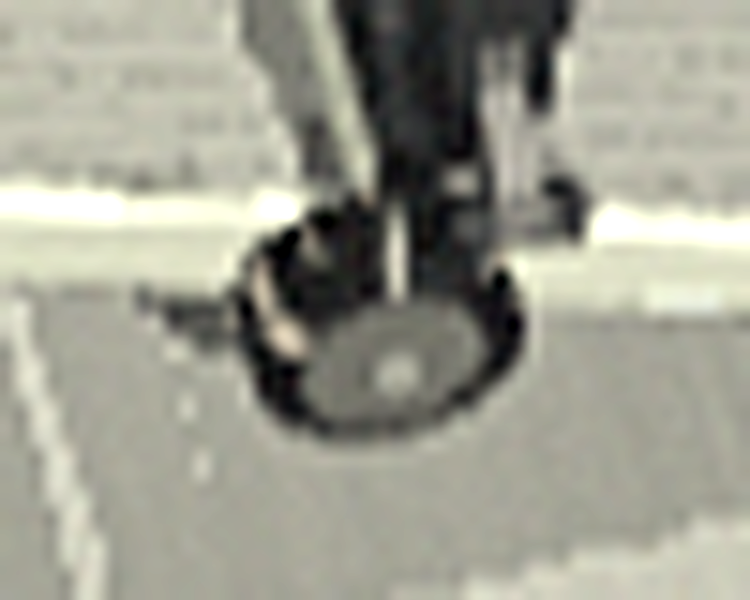

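The bar now shows clearly on the rim at the upper left, (262,285) to (295,340), about 60° short. So one stroke made one click, with two to go. I'll lift, go back and press again.

>>> move_arm:
  plan: "0 0 -0.006 0 255;0 0 -0.010 0 255;-0.0145 0 -0.010 0 255;-0.0145 0 -0.008 0 255;-0.0145 0 -0.003 0 255;-0.0145 0 0 0 255;-0.0145 0 0.0017 0 255;-0.0145 0 0.0017 0 255"

```text
t: 5.42
tool_pos: [0.515, -0.0206, 0.1237]
tool_rot: [-3.141, -0.001, -0.01]
contact_force: [-3.2, 1.3, 7.7]
opening: 0.0
```

>>> move_arm:
  plan: "0 0 0.0017 0 255;0.002 0 0.0017 0 255;0.004 0 0.0017 0 255;0.006 0 0.0017 0 255;0.008 0 0.0017 0 255;0.010 0 0.0017 0 255;0.012 0 0.0017 0 255;0.0135 0 0.0017 0 255;0.0135 0 0.0017 0 255"

```text
t: 6.55
tool_pos: [0.5295, -0.0205, 0.1238]
tool_rot: [-3.14, -0.001, -0.012]
contact_force: [-2.0, 1.5, 8.2]
opening: 0.0
```

```bash
python3 look.py g.png
```

```text
6.55 [ 0.52947917 -0.02053914  0.12376033] [-1.96508794  1.48648092  8.24600358]
```

View pics/g.png

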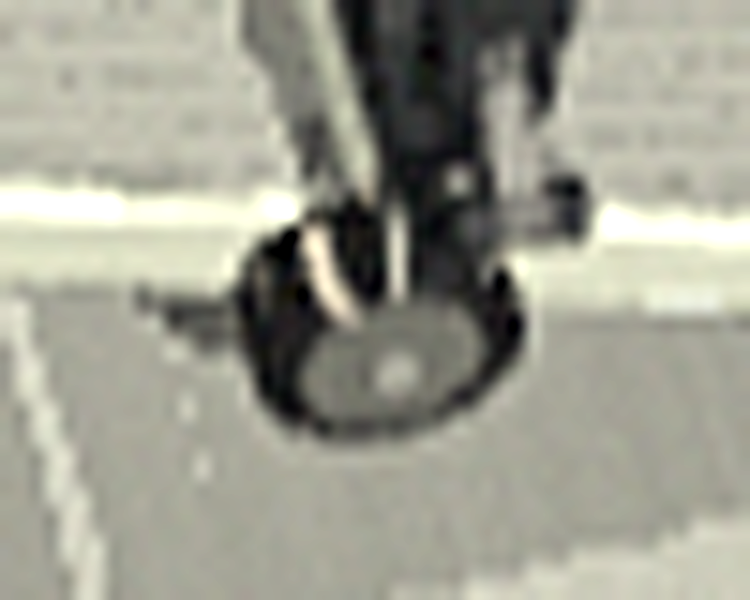

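The bar is now at (315,245) to (345,315), about 30° short, so one click remains. The white line at (397,250) is fixed to the finger and didn't change. I'll make one more stroke.

>>> move_arm:
  plan: "0 0 -0.006 0 255;0 0 -0.010 0 255;-0.0145 0 -0.010 0 255;-0.0145 0 -0.008 0 255;-0.0145 0 -0.003 0 255;-0.0145 0 0 0 255;-0.0145 0 0.0015 0 255;-0.0145 0 0.0015 0 255"

```text
t: 7.65
tool_pos: [0.5159, -0.0205, 0.1237]
tool_rot: [-3.14, -0.001, -0.014]
contact_force: [-1.9, 0.8, 7.8]
opening: -0.0004
```

>>> move_arm:
  plan: "0 0 0.0017 0 255;0.002 0 0.0017 0 255;0.004 0 0.0017 0 255;0.006 0 0.0017 0 255;0.008 0 0.0017 0 255;0.010 0 0.0017 0 255;0.012 0 0.0017 0 255;0.0135 0 0.0017 0 255;0.0135 0 0.0017 0 255"

```text
t: 8.78
tool_pos: [0.5304, -0.0204, 0.1237]
tool_rot: [-3.14, -0.001, -0.017]
contact_force: [-0.7, 1.8, 6.0]
opening: -0.0003
```

>>> move_arm:
  plan: "0 0 -0.005 0 255;0 0 -0.02 0 255;0 0 -0.06 0 255;-0.05 0.06 -0.1 0 255;-0.08 0.12 -0.1 0 255;-0.1 0.18 -0.1 0 255;-0.1 0.22 -0.1 0 255;-0.1 0.22 -0.1 0 255"

```text
t: 9.78
tool_pos: [0.4285, -0.244, 0.2233]
tool_rot: [-3.141, 0.008, -0.018]
contact_force: [-0.2, 0.2, 0.7]
opening: -0.0002
```

Run:
```python
from h import *
o=sensors.get_obs();print(o['t'],o['tool_pos'],o['contact_force'])
a,_=grab('side');b,db=grab('top');s=np.load('s.npz')
o=np.zeros((400,800,3),np.uint8)
o[:,:400]=cv2.resize(a[205:245,325:365],(400,400),interpolation=cv2.INTER_CUBIC)
o[:,400:]=cv2.resize(b[165:205,340:380],(400,400),interpolation=cv2.INTER_CUBIC)
cv2.imwrite('pics/i.png',cv2.convertScaleAbs(o,alpha=1.3))
# mandoline shift: register low part of deck, before vs after
g=lambda im:im[125:175,295:352].astype(np.float32).mean(2)
print('top shift px',cv2.phaseCorrelate(g(s['b']),g(b)))
```

```text
9.775 [ 0.42853743 -0.24400486  0.22334574] [-0.22883644  0.22972174  0.70590755]
top shift px ((0.002091249316109156, -0.02546867671581765), 1.0010283833344777)
```

View pics/i.png

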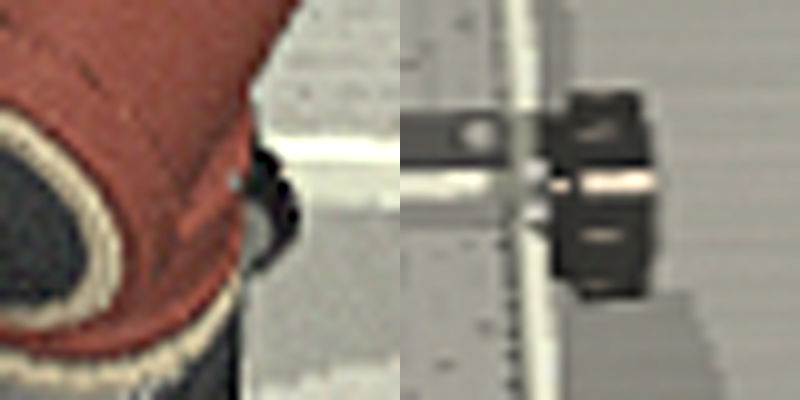

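In the top view the broad bar, crop (583–655, 181), lines up with the pointer nib at (560,185). The mandoline hasn't moved, with a shift under 0.03 px, and the arm is clear. I'll hand the job in.

```bash
python3 -c "
from station import ticket
print(ticket.finish_job())"
```

```text
the job is handed in; nothing more can be done
None
```

The thickness wheel is set: I pressed the closed fingertips on its top with about 6–8 N and dragged towards the low end three times. Each stroke gave one click, starting three clicks short.

**Bar position:** after I moved clear, the top view showed the broad white bar lined up with the pointer nib to about 0.4 px, roughly 1 mm. The wheel angle and whether it was still were not measured directly.

**Mandoline:** its image shifted by less than 0.03 px, so it did not move.

**Robot:** the contact force was back to noise level (under 1 N).

**Gaps:** the arm hid the wheel in the last side view, so the final bar check rests on the top view alone. I did not re-measure the mill, food holder or bowl, but the arm was kept above or clear of them the whole time.

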